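Open the sample port of the ready tube reader

ROBOT

A 7-joint arm with a two-finger parallel gripper is mounted at the origin on a cart in front of the work surface, level with it; the furniture and walls round the work are solid. World frame = base frame: x ahead of the robot, y to its left, z up, the work surface at z = 0. Lengths are in m, angles in rad, forces in N, time in s.
With the tool pointing down it reaches from about 0.4 to 0.9 m from the base axis. Payload 5.5 kg.
Tool frame: the origin (TCP) lies on the centre line of the jaws, within the pads' length; the fingertips stand 19 mm ahead of it and the grasp point (between the pads) is the TCP (manip.tip_reach is the distance from the TCP to the fingertips, in m); z points along the fingers, y is the line along which they close (so a half turn about z gives the same grasp; the last joint's range is limited). The gripper opens to 92 mm and grips with 3 to 60 N. Pads are 19 mm wide; open, the fingers measure 130 mm over their backs; the gripper's body (75 mm by 190 mm) begins 47 mm behind the grasp point.
Start: joints at [-1.026, 0.501, -0.427, 1.55, 0.221, 1.138, -0.21], TCP at [0.181, 0.624, 0.246] pointing down, gripper open.
Joint ranges: [-2.88, 2.88], [-0.31, 2.03], [-1.54, 1.56], [0.2, 2.42], [-1.41, 4.55], [0.19, 2.02], [-2.57, 2.57]. Speed limits (rad/s): [2.57, 2.57, 3.14, 3.14, 3.14, 3.14, 3.14].

INTERFACE

Orientations are given as a rotation vector (axis times angle).
In Python, from bench import manip gives the robot as it stands.
- The arm moves only by the shell command python3 -m crank 'ROWS'. ROWS is JSON, a list of rows, each a list of 7 numbers: the opening, from 0 (shut) to 1 (fully open), then the shift along the world's x, y, z in mm, then the turn, a rotation vector about the world's x, y, z in rad. A call has 1 to 8 rows; each row shifts and turns the commanded pose from where the row before left it; what a row does not reach is not made up. A row lasts 1/8 s, in which the tool goes at most 62.5 mm and 10.7 degrees, less where a joint would pass 70% of its speed; a pose out of reach is approached as far as the arm can. A call with a gripper value outside its range is refused whole. The fingers move at their own pace and stop on an object; the grip force is fixed at half the most. Time passes only in rows, so rows that do not move let the fingers close. It gives the time, the measured TCP pose, the force, the opening and the grip force at its end, in the units of the state.
- manip.observe(): the state, without advancing time (a new reading comes with each control period).
- manip.grab_frame(name): name is "scene" or "top" or "wrist"; returns a dict with "pixels" (400x640x3 uint8, red, green, blue), "vertical_fov" (degrees; the focal length in pixels is half the picture's height over the tangent of half this angle, whatever the lens; pixels are square), "cx", "cy" (the principal point, pixels), "rvec" (rotation vector, rad) and "tvec" (3), from world to camera coordinates, as OpenCV has them. Camera axes: x right, y down, z forward; pixel columns grow to the right and rows downward; lengths in m; the calibration is good to about 2 mm. A picture is of the moment at which its call begins. There is no depth.
- manip.finish_job(): hands the job in; it is judged then, once.
Trained networks look in the newest picture that a camera, given by its name, has taken for a name from the list of things; names that differ only in an ending like _2 or _b are one class to them, and where a whole thing is asked for, a point or a joint stands for the part that bears it (a point fixed in the world has none). Each returns a list of dicts, best first, with "confidence" (0 to 1); they miss things now and then, are a little off and sometimes report something else, mostly with a low value. They report only what shows in the picture. A call takes as long as a camera call. They do not tell look-alikes from the thing itself.
- manip.recognise(name, camera): "xyz" ([x, y, z] in m, in world coordinates, good to about 4 mm: the middle of the surface that is visible of it).
- manip.cut_out(name, camera): "region" (400x640 bool, what is visible of it).
- manip.pinpoint(name, camera): "xyz" ([x, y, z] in m, in world coordinates, good to about 4 mm: a listed point, or the origin of a listed thing).
The state is a dict: "time_s": time; "joints": joint angles; "joint_vel": joint speeds; "tau": joint torques, N m; "tool_pos": TCP position; "ee_rot": TCP orientation; "force": force on the tool from outside, world axes, zero at the start; "wrist_torque": the same for the moment, N m; "finger_gap": finger opening in m; "finger_force": force on a finger pad.
Only numpy, scipy, OpenCV 4.12 (cv2) and the standard library are available. Lean on these libraries where they do the work, as an engineer would, in place of code of your own. Each camera call takes 0.05 s, during which the arm holds its last target. There are 200 camera calls.

TASK

The tube reader with the green lamp is ready for its next sample, so open its sample port: with a fingertip gently press the front edge of its flat hatch down once, let go so that the latch pops it up, and stay clear for two or three seconds to see that it stays open. Do not push the hatch shut again, grasp nothing, leave the reader with the red lamp untouched, and do not shift the small things standing around.

Things in the scene. Friction and masses are not known exactly. Their poses are not given: they have to be found in the camera images.
- reader_green: tube reader with GREEN round lamp and front stripe: white case 200 (x) x 130 (y) x 80 (z) mm, fixed. Origin: centre of its underside; own -x is its front, z up. A light-grey flat hatch lies in the middle of its top: own x -44 mm (free front edge) to +60 mm (hinge line along own y), own y +-30 mm. Deck in front of the hatch (own x -100 to -50 mm) 14 mm lower, side rails and rear deck level with it
- green_press (a point): where to press the green reader's hatch: centre of the dark ring mark (22 mm across) on its upper face, 14 mm behind the free front edge, 90 mm from the hinge line. Moves with the hatch, which is 104 (x) x 60 (y) x 6 mm with an 18 mm deep front skirt; height of the upper face 80 mm over the worktop when shut
- hatch_green (a joint): angle of the green reader's hatch (rad): about 0 latched, negative pressed in, 0.80 fully open, where its spring takes it in about 1 s and holds it (front edge then 75 mm higher, 32 mm farther back). Pressed at the ring mark it sinks at 2.5 to 4 N; 6 mm down (-0.07) the latch has let go and the hatch pops up when the finger lifts; hard stop 10 mm down (-0.11)
- latch_green (a joint): hidden follower of the green reader's push-push latch (m): about 0 latched, +0.004 to +0.008 after the releasing press, about -0.008 once the hatch has opened fully. Pressing the open hatch fully down again would latch it shut
- reader_red: second, identical tube reader whose round lamp and front stripe are RED: it is measuring; touch neither it nor its hatch. Same size and origin as the green one
- hatch_red (a joint): angle of the red reader's hatch (rad), as for the green one; stays latched at about 0
- tape_roll: roll of white labelling tape lying flat, 58 mm across, 20 mm high; origin at the centre of its underside; bystander
- specimen_cup_1: white-lidded specimen cup, 56 mm across, 57 mm high; origin at the centre of its underside; bystander
- specimen_cup_2: white-lidded specimen cup, 56 mm across, 57 mm high; origin at the centre of its underside; bystander
- marker_orange: orange highlighter with black cap lying flat, 120 mm long, 13 mm high; origin at the centre of its underside; bystander
- micropipette: blue and white micropipette lying on its side behind the readers, 258 mm long, 25 mm high; origin near the middle of its underside; bystander
Things that resemble listed ones, but are neither listed nor needed, are in the scene too. What is shaped like the reader_red but yellow is not meant.

How it is judged:
By the outcome, as a careful person would: the job done as asked, in the order asked, and still so for the second after the job is handed in, with the robot touching nothing.
It also fails if it takes over 40 s, if anything falls off the work surface, if the arm or the gripper's body presses on something with over 40 N, if the wrist force passes 120 N, or if a joint passes its speed limit or range.

## Working session

There is one attempt and no reset: what is moved stays moved. The work goes in short steps, Python scripts to look and compute and a shell command to move; the robot and the scene stay as the last step left them, time stands still between calls to the robot, and variables do not carry over. Pictures are saved under pics/ and viewed, at most 10 in all, crops included, and the job is handed in when it is done.

```bash
mkdir -p pics; python3 - <<'E'
from bench import manip
import cv2,numpy as np
ims=[]
for c in ("scene","top"):
    f=manip.grab_frame(c); cv2.imwrite(f"pics/{c}0.png",f["pixels"][:,:,::-1])
    for n in("green_press","reader_green"):
        print(c,n,[(np.round(d["xyz"],3),round(d["confidence"],2)) for d in manip.pinpoint(n,c)])
s=manip.observe();print(s["time_s"],s["tool_pos"],s["ee_rot"],s["force"],manip.tip_reach)
E
```

```text
scene green_press [(array([ 0.774, -0.207,  0.004]), 0.62), (array([0.572, 0.247, 0.078]), 0.52)]
scene reader_green [(array([ 0.595,  0.234, -0.001]), 0.95)]
top green_press [(array([0.569, 0.246, 0.08 ]), 0.8)]
top reader_green [(array([ 0.594,  0.234, -0.001]), 0.91)]
0.3 [0.18068997 0.62416892 0.24535276] [-4.41100560e-01 -3.11031244e+00  9.56024168e-04] [0.21913651 0.31169224 0.30899409] 0.019
```

View pics/top0.png

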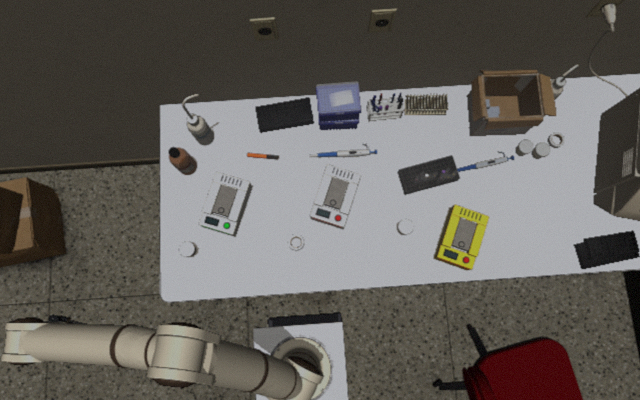

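View pics/scene0.png

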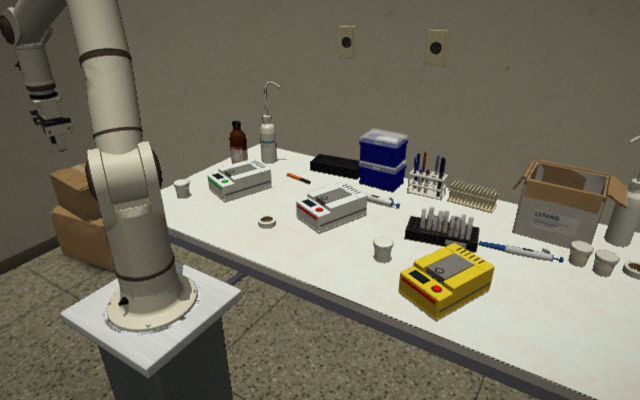

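The top view shows the green-lamp reader at about (226,204), with its lamp at (227,226) and its ring at (221,210). The red reader is at (336,196), a cup at (187,249) and the tape roll at (297,243). Next I'll get the yaw from the mask, then the moves.

```bash
cat > h.py <<'E'
from bench import manip
import cv2,numpy as np
from scipy.spatial.transform import Rotation as R
def ray(f,uv,z):
    fl=200/np.tan(np.radians(f["vertical_fov"]/2)); M=R.from_rotvec(np.ravel(f["rvec"])).as_matrix()
    uv=np.atleast_2d(uv).astype(float)
    d=np.c_[(uv[:,0]-f["cx"])/fl,(uv[:,1]-f["cy"])/fl,np.ones(len(uv))]@M
    c=-M.T@np.ravel(f["tvec"])
    return c+d*((z-c[2])/d[:,2])[:,None]
def tool():
    s=manip.observe(); M=R.from_rotvec(s["ee_rot"]).as_matrix()
    print("t",round(s["time_s"],2),"tcp",np.round(s["tool_pos"],4),"F",np.round(s["force"],1),"gap",round(s["finger_gap"],3),"toolx",np.round(M[:,0],3),"tooly",np.round(M[:,1],3),"yaw_y",round(np.degrees(np.arctan2(M[1,1],M[0,1])),1))
E
python3 - <<'E'
from h import *
f=manip.grab_frame("top")
r=manip.cut_out("reader_green","top")[0]
ys,xs=np.nonzero(r["region"]); P=ray(f,np.c_[xs,ys],0.07)[:,:2]
(c,wh,a)=cv2.minAreaRect((P*1000).astype(np.float32)); print(r["confidence"],c,wh,a)
print("centroid",P.mean(0)); tool()
print("ring?",ray(f,[221,210],.08),"lamp",ray(f,[227,226],.066))
E
```

```text
0.87 (593.8392333984375, 229.53216552734375) (143.989990234375, 203.3745880126953) 68.83097076416016
centroid [0.59336164 0.23027252]
t 0.4 tcp [0.1807 0.6243 0.2456] F [-0.5  0.3  0.6] gap 0.092 toolx [-0.961  0.278  0.   ] tooly [ 0.278  0.961 -0.   ] yaw_y 73.9
ring? [[0.56790545 0.24404435 0.08      ]] lamp [[0.51118992 0.22706792 0.066     ]]
```

```bash
python3 -m crank '[[0,30,-31,0,0,0,-0.09],[0,30,-31,0,0,0,0],[0,30,-31,0,0,0,0],[0,30,-31,0,0,0,0],[0,30,-31,0,0,0,0],[0,30,-31,0,0,0,0],[0,30,-31,0,0,0,0],[0,30,-31,0,0,0,0]]'
```

```text
time_s: 1.4
tool_pos: [0.4216, 0.3753, 0.246]
ee_rot: [0.58, 3.087, 0.001]
force: [-0.6, 0.2, 0.2]
finger_gap: 0.0163
finger_force: 0.0
```

```bash
python3 -m crank '[[0,30,-31,0,0,0,0],[0,30,-31,0,0,0,0],[0,30,-31,0,0,0,0],[0,30,-31,0,0,0,0],[0,0,0,0,0,0,0],[0,0,0,0,0,0,0]]'; python3 - <<'E'
from h import *
tool(); f=manip.grab_frame("wrist"); cv2.imwrite("pics/w1.png",f["pixels"][:,:,::-1])
print([(np.round(d["xyz"],4),round(d["confidence"],2)) for d in manip.pinpoint("green_press","wrist")])
E
```

```text
time_s: 2.15
tool_pos: [0.5403, 0.2529, 0.2456]
ee_rot: [-0.58, -3.087, -0.001]
force: [0.4, 1.6, 0.3]
finger_gap: 0.0003
finger_force: 0.0
t 2.15 tcp [0.5403 0.2529 0.2456] F [0.4 1.6 0.3] gap 0.0 toolx [-0.932  0.363  0.001] tooly [0.363 0.932 0.   ] yaw_y 68.7
[(array([0.5709, 0.2428, 0.0766]), 0.91), (array([ 0.4441, -0.0105,  0.0025]), 0.69)]
```

View pics/w1.png

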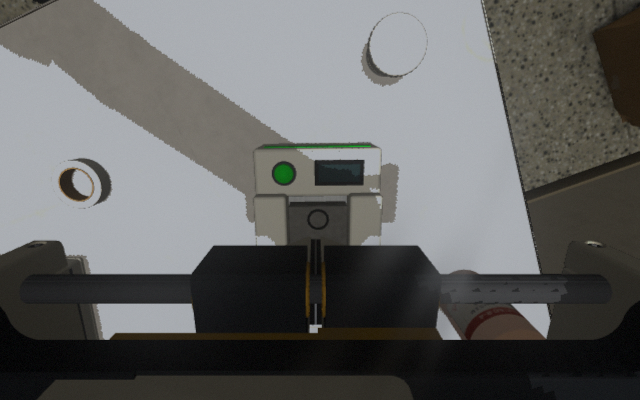

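The wrist view shows the green lamp at (284,173) and the hatch ring at (318,219). The gripper is square to the reader.

```bash
python3 - <<'E'
from h import *
f=manip.grab_frame("wrist")
p=ray(f,[[318,219],[290,203],[346,203]],.08); print(p.round(4), np.linalg.norm(p[1]-p[2]))
print("edge-ring",np.linalg.norm(p[1:].mean(0)-p[0]))
s=manip.observe(); print("delta mm",(p[0]-s["tool_pos"])*1000)
E
```

```text
[[0.5669 0.2466 0.08  ]
 [0.5411 0.2266 0.08  ]
 [0.5612 0.2787 0.08  ]] 0.05589680626283521
edge-ring 0.01681716076220666
delta mm [  27.17142895   -7.34141913 -165.81734125]
```

```bash
python3 -m crank '[[0,14,-4,-30,0,0,0],[0,13,-4,-40,0,0,0],[0,0,0,-35,0,0,0],[0,0,0,-20,0,0,0],[0,0,0,-8,0,0,0],[0,0,0,0,0,0,0],[0,0,0,0,0,0,0]]'; python3 - <<'E'
from h import *
tool(); f=manip.grab_frame("wrist"); cv2.imwrite("pics/w2.png",f["pixels"][:,:,::-1])
E
```

```text
time_s: 3.18
tool_pos: [0.5686, 0.245, 0.1142]
ee_rot: [0.58, 3.086, 0.002]
force: [0.6, 0.7, 0.7]
finger_gap: 0.0005
finger_force: 0.0
t 3.17 tcp [0.5686 0.245  0.1142] F [0.6 0.7 0.7] gap 0.0 toolx [-0.932  0.363 -0.002] tooly [0.363 0.932 0.002] yaw_y 68.7
```

View pics/w2.png

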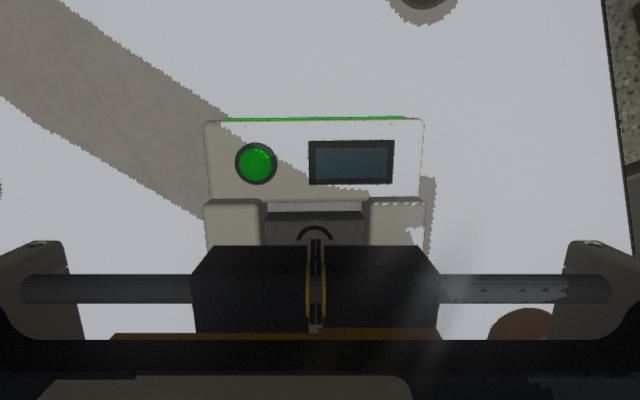

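The ring, at (315,232), is centred under the closed fingers and the lamp is green. Pressing now, in small steps.

```bash
python3 -m crank '[[0,0,0,-6,0,0,0],[0,0,0,-5,0,0,0],[0,0,0,-3,0,0,0],[0,0,0,-3,0,0,0],[0,0,0,0,0,0,0]]'
```

```text
time_s: 3.85
tool_pos: [0.5676, 0.2442, 0.0956]
ee_rot: [-0.581, -3.087, 0.0]
force: [-0.9, -0.1, 2.4]
finger_gap: 0.0002
finger_force: 1.2
```

```bash
python3 -m crank '[[0,0,0,-2,0,0,0],[0,0,0,-2,0,0,0],[0,0,0,0,0,0,0]]'; python3 - <<'E'
from h import *
f=manip.grab_frame("wrist"); tool(); cv2.imwrite("pics/w3.png",f["pixels"][100:260,180:450,::-1])
E
```

```text
time_s: 4.22
tool_pos: [0.5679, 0.2443, 0.0916]
ee_rot: [0.581, 3.087, 0.0]
force: [0.1, -1.5, 2.0]
finger_gap: 0.0002
finger_force: 1.2
t 4.28 tcp [0.5679 0.2442 0.0917] F [-1.1 -0.5  1.9] gap 0.0 toolx [-0.932  0.363 -0.   ] tooly [0.363 0.932 0.   ] yaw_y 68.7
```

```bash
python3 -m crank '[[0,0,0,-1,0,0,0],[0,0,0,0,0,0,0]]'; python3 -m crank '[[0,0,0,45,0,0,0],[0,-20,8,50,0,0,0],[0,-30,12,45,0,0,0],[0,-40,16,30,0,0,0],[0,-40,16,10,0,0,0],[0,-30,12,0,0,0,0],[0,0,0,0,0,0,0],[0,0,0,0,0,0,0]]'
```

```text
time_s: 4.53
tool_pos: [0.568, 0.2442, 0.0908]
ee_rot: [0.581, 3.087, 0.0]
force: [0.3, -1.7, 1.7]
finger_gap: 0.0004
finger_force: 1.2
time_s: 5.52
tool_pos: [0.4081, 0.3082, 0.2706]
ee_rot: [0.581, 3.087, 0.0]
force: [0.5, -0.3, -0.0]
finger_gap: 0.0005
finger_force: 0.0
```

```bash
Z='x'; python3 -m crank '[[0,0,0,0,0,0,0],[0,0,0,0,0,0,0],[0,0,0,0,0,0,0],[0,0,0,0,0,0,0],[0,0,0,0,0,0,0],[0,0,0,0,0,0,0],[0,0,0,0,0,0,0],[0,0,0,0,0,0,0]]' >/dev/null; python3 -m crank '[[0,0,0,0,0,0,0],[0,0,0,0,0,0,0],[0,0,0,0,0,0,0],[0,0,0,0,0,0,0],[0,0,0,0,0,0,0],[0,0,0,0,0,0,0],[0,0,0,0,0,0,0],[0,0,0,0,0,0,0]]'; python3 - <<'E'
from h import *
tool()
a=manip.grab_frame("wrist")["pixels"]; b=manip.grab_frame("scene")["pixels"][120:250,150:420]
b=cv2.resize(b,(640,308),interpolation=cv2.INTER_CUBIC)
cv2.imwrite("pics/end.png",np.vstack([cv2.resize(a,(640,400))[:290],b])[:,:,::-1])
E
```

```text
time_s: 7.52
tool_pos: [0.4077, 0.3084, 0.2707]
ee_rot: [-0.581, -3.087, -0.0]
force: [0.6, 0.3, -0.3]
finger_gap: 0.0003
finger_force: 0.0
t 7.53 tcp [0.4077 0.3084 0.2707] F [ 0.6  0.3 -0.3] gap 0.0 toolx [-0.932  0.363  0.   ] tooly [ 0.363  0.932 -0.   ] yaw_y 68.7
```

View pics/end.png

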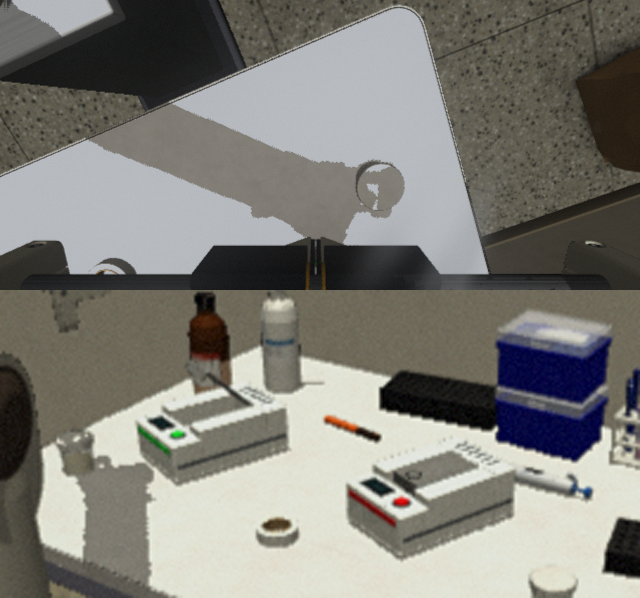

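The green reader's hatch stands up at (220,380) in the lower panel. The red reader's hatch is shut and the bystanders haven't moved. I'll wait one more second, then hand in.

```bash
python3 -m crank '[[0,0,0,0,0,0,0],[0,0,0,0,0,0,0],[0,0,0,0,0,0,0],[0,0,0,0,0,0,0],[0,0,0,0,0,0,0],[0,0,0,0,0,0,0],[0,0,0,0,0,0,0],[0,0,0,0,0,0,0]]'; python3 - <<'E'
from h import *
b=manip.grab_frame("scene")["pixels"][120:250,150:420]
b=cv2.resize(b,(640,308),interpolation=cv2.INTER_CUBIC)
a=cv2.imread("pics/end.png")[290:,:,::-1]
print("mean change since last picture",np.abs(a[:,60:].astype(int)-b[:,60:]).mean())
print(manip.finish_job())
E
```

```text
time_s: 8.62
tool_pos: [0.4077, 0.3083, 0.2707]
ee_rot: [-0.581, -3.087, 0.0]
force: [-0.3, -0.1, -0.8]
finger_gap: 0.0004
finger_force: 0.0
mean change since last picture 2.040798999850724
the job is handed in; nothing more can be done
None
```

The green reader's hatch popped open after one gentle press and was still open about three seconds later; I grasped nothing, the red reader and the small things nearby were not touched, and the job is handed in.

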